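# Latch a second slide carrier under the first on the spring scale

### The job

Pick up the loose slide carrier by its blue grip and hang it below the carrier that already hangs on the spring scale: put its yellow safety hook through the red loop and pull it down steadily until the red bar snaps past the orange sprung gate and sits up in the top of the hook. Never pull the scale's pointer past the red overload mark, keep the upper carrier on the scale's hooks, leave everything else on the bench alone, and let go so that both carriers hang freely and still.

Things in the scene. Friction and masses are not known exactly. Their poses are not given: they have to be found in the camera images.
- grip (a point): Centre of the blue grip block (26 mm along x, 18 along y, 40 tall) of the loose lower carrier, 86 mm above its underside. Carrier axes: z up, x from the grip to the central post 47 mm further. Close the fingers along y with the gripper leaning back to -x by 18 to 45 degrees: held upright it would strike the upper carrier when the hook is in the loop.
- lower: The loose lower carrier: steel basket 94 x 80 mm, 31 mm high, with glass slides, a thin central post, the blue grip at -x and a yellow safety hook on top (162 mm high in all, 0.18 to 0.29 kg). Origin under its floor, axes as at the grip. It starts upright on the bench, left or right of the scale.
- hook_seat (a point): On the lower carrier, 45 mm along +x from the grip centre and 67 mm above it: where the red bar's centre lies when home in the top of the hook. The hook is 6 mm round bar in the x-z plane, its mouth 22 mm wide and open downwards; back leg 14 mm to -x of this point, top 9 mm above it, free tip 14 mm to +x, ending 25 mm below it.
- gate (a point): Hinge of the orange gate, on the hook's back leg 11 mm below the seat. The gate closes the hook's mouth and swings only upwards on a spring. The carrier's weight alone does not open it: the bar stays under it, 14 mm or so below the seat. Pulling the hook down on the bar opens it, at some 6 to 9 N if the bar lies towards the free tip, far harder near the hinge; it snaps shut under the bar, which then rises to the seat.
- loop_bar (a point): Middle of the lower bar of the red loop under the upper carrier, about 235 mm above the bench. The loop is 6 mm round wire in the y-z plane; its opening is 62 mm wide (y) and 74 mm high, up to the underside of the upper tray (60 mm in x, 100 in y). The hook goes in along +x, from the robot's side. The upper carrier (about 0.2 kg) can swing about y.
- upper: The upper carrier: red loop below, steel tray with two clear dishes, and a top bar above; it hangs on the scale. Origin at the middle of the red lower bar, z up when it hangs still.
- top_bar (a point): Middle of the top bar (8 mm round, along y) of the upper carrier, 130 mm above the red bar; it rests in the scale's two open hooks.
- scale_seat (a point): Midway between the spring scale's two open hooks, where the middle of the top bar lies when properly hung; it moves down with the load. The stand is fixed, its place and heading differ from run to run, and its post stands at the far left of the chain. x of this frame is the direction in which the hook goes through the loop.
- scale (a joint): Downward travel of the scale's hooks and pointer in m, held by a spring: about 3 mm with the upper carrier alone, 6 to 7 mm with both hanging free. The red overload mark is at 0.018 m.
- bottle: Bystander: amber bottle, 64 mm across, 150 mm tall; origin at its underside. It stands on the other side of the scale from the loose carrier.
- tip_box: Bystander: green box 85 x 120 x 60 mm; origin at its underside.
- dishes: Bystander: stack of three clear dishes, 90 mm across, 44 mm tall; origin at its underside.
- mouse: Bystander: black computer mouse on a grey mat, 32 mm high; origin at its underside.
- beaker: Bystander: glass beaker, 70 mm across, 90 mm tall; origin at its underside.
- slide_box: Bystander: orange box 90 x 60 x 30 mm; origin at its underside.
Not all that is in view belongs to the job. Leave any black look-alike of the lower alone.

How it is judged (in metres and radians):
On the way, in this order (a step that is already met when the one before it is completed fails the run):
1. the loose carrier is lifted clear of the bench (height (world z) of grip above 0.125 m), for 0.1 s.
2. the red bar has snapped past the gate and sits in the top of the hook (z of loop_bar in the frame of hook_seat between -0.004 and 0.004 m and x of loop_bar in the frame of hook_seat between -0.012 and 0.012 m and y of loop_bar in the frame of hook_seat between -0.025 and 0.025 m), for 0.2 s.
At the end, for the whole second after the job is handed in: Red bar in the top of the yellow hook (4 mm in height, 12 mm along, 25 mm across); top bar in the scale's hooks (8 mm); both carriers upright (upper 0.2, lower 0.25 rad), free of the bench, under 0.06 m/s; scale travel under 13 mm; carriers released (all of step 2 and distance between top_bar and scale_seat below 0.008 m and angle between grip's own z axis and vertical below 0.25 rad and angle between loop_bar's own z axis and vertical below 0.2 rad and value of joint scale below 0.013 m and height (world z) of grip above 0.125 m and linear speed of each of lower, upper below 0.06 m/s); the robot touches nothing.
It fails at once if the scale's pointer is pulled past the red overload mark (18 mm of travel) (value of joint scale above 0.018 m).
It fails at once if the upper carrier comes off the scale's hooks (more than 30 mm) (distance between top_bar and scale_seat above 0.03 m).
It fails at once if a bystander is pushed more than 40 mm from its place (distance of any of bottle, tip_box, dishes, mouse, beaker, slide_box from where it was at the start of the episode above 0.04 m).
It also fails if it takes over 72 s, if anything falls off the work surface, if the arm or the gripper's body presses on something with over 40 N, if the wrist force passes 120 N, or if a joint passes its speed limit or range.

### The arm

A 7-joint arm with a two-finger parallel gripper is mounted at the origin on the work surface. World frame = base frame: x ahead of the robot, y to its left, z up, the work surface at z = 0. Lengths are in m, angles in degrees, forces in N, time in s.
With the tool pointing down it reaches from about 0.425 to 0.95 m from the base axis. Payload 4.7 kg.
Tool frame: the origin (TCP) lies between the finger pads; the fingertips stand 14 mm ahead of it and the grasp point (between the pads) lies 5 mm behind it; z points along the fingers, y is the direction in which the jaws open and shut (so a half turn about z gives the same grasp; the last joint's range is limited). The gripper opens to 87 mm and grips with 3 to 60 N. Pads are 19 mm wide; open, the fingers measure 117 mm over their backs; the gripper's body (75 mm by 190 mm) begins 51 mm behind the grasp point.
Start: joints at [68.073, 26.849, -2.785, 87.806, 1.381, 65.374, -4.715], TCP at [0.234, -0.633, 0.237] pointing down, gripper open.
Joint ranges: [-148.3, 148.3], [-19.14, 114.17], [-79.39, 73.82], [5.75, 140.21], [-59.74, 239.74], [12.07, 113.84], [-152.46, 152.46]. Speed limits (degrees/s): [147.25, 147.25, 180, 180, 180, 180, 180].

### API

Orientations are given as [roll, pitch, yaw] about the fixed x, y, z axes, in that order (R = Rz(yaw) Ry(pitch) Rx(roll)).
In Python, from rig import r gives the robot as it stands.
- The arm moves only by the tool apply_moves, never from a script. Its argument "deltas" is a list of rows, each a list of 3 entries, a list of its own where there are three numbers: the shift along the tool's x, y, z in m, then the turn about the tool's z in degrees, then the opening, from -1 (shut) to 1 (fully open). In form: [[[dx, dy, dz], roll, jaw], ...]. A call has 1 to 20 rows; each row is the pose to reach, as a shift and turn from the pose measured when the call began, along the tool's axes at that moment; what a row does not reach only later rows make up. A row lasts 1/8 s, in which the tool goes at most 62.5 mm and 10.7 degrees, less where a joint would pass 70% of its speed; a pose out of reach is approached as far as the arm can. A call with a gripper value outside its range is refused whole. The fingers move at their own pace and stop on an object; "force" is the grip in N (left out, the last holds). Time passes only in rows, so rows that repeat a pose let the fingers close. It gives the time, the measured TCP pose, the force and the opening at its end, in the units of the state.
- r.read_state(): the state, without advancing time (a new reading comes with each control period).
- r.get_image(name): name is "scene" or "top"; returns (picture, depth): 420x560x3 uint8, red, green, blue; 420x560 float32, m along the optical axis (not along the pixel's ray), 0 where there is no reading.
- r.get_calibration(name): a dict with "fx", "fy", "cx", "cy" (pixels), "R" (3x3) and "t" (3): a world point X has camera coordinates R X + t. Camera axes: x right, y down, z forward; pixel columns grow to the right and rows downward; lengths in m; the calibration is good to about 2 mm. A picture is of the moment at which its call begins. get_calibration takes no time and is no camera call.
- r.finish_job(): hands the job in, once; it reports no verdict.
The state is a dict: "time_s": time; "joints": joint angles; "joint_vel": joint speeds; "tau": joint torques, N m; "eef_pos": TCP position; "tcp_rot": TCP orientation; "contact_force": force on the tool from outside, world axes, zero at the start; "moment": the same for the moment, N m; "opening": finger opening in m.
Only numpy, scipy, OpenCV 4.12 (cv2) and the standard library are available. Lean on these libraries where they do the work, as an engineer would, in place of code of your own. Each camera call takes 0.05 s, during which the arm holds its last target. There are 200 camera calls.

## Working session

There is one attempt and no reset: what is moved stays moved. The work goes in short steps, Python scripts to look and compute and a tool call to move; the robot and the scene stay as the last step left them, time stands still between calls to the robot, and variables do not carry over. Pictures are saved under pics/ and viewed, about 8 in all and at most 12, crops included, and the job is handed in when it is done.

Besides the shell and the picture viewer there is one more tool, called after "Call:" by a JSON object that holds its "op" and its "data". apply_moves: Moves the arm, as the interface text tells. Its arguments: {"type":"object","properties":{"deltas":{"type":"array"},"force":{"type":"number"}},"required":["deltas"]}

```bash
ls; mkdir -p pics
cat > h.py <<'E'
import numpy as np, cv2
from rig import r
def cam(n,save=None):
    im,d=r.get_image(n); c=r.get_calibration(n)
    if save: cv2.imwrite(f'pics/{save}.png',im[:,:,::-1])
    return im,d,c
def cloud(d,c):
    v,u=np.mgrid[:d.shape[0],:d.shape[1]]
    P=np.stack([(u-c['cx'])/c['fx']*d,(v-c['cy'])/c['fy']*d,d],-1)
    W=(P-np.array(c['t']))@np.array(c['R'])
    W[d<=0]=np.nan
    return W
E
python3 - <<'E'
from h import *
s=r.read_state(); print(s)
a=[cam(n,n+'0') for n in('scene','top')]
for (im,d,c),n in zip(a,('s','t')):
    np.savez(f'pics/{n}0.npz',im=im,d=d); print(c)
E
```

```text
pics
{'time_s': 0.0, 'joints': array([68.07143682, 26.89668799, -2.78328578, 87.87521963,  1.38074489,
       65.37550343, -4.7144955 ]), 'joint_vel': array([ 0.03497469,  0.0164869 ,  0.01791533,  0.0291078 , -0.02123761,
        0.03510251, -0.14848132]), 'tau': array([-7.51289735e-04, -5.07974768e+01, -8.06408655e-02, -2.36155236e+01,
       -6.13686070e-02,  3.79458151e-02,  1.62677679e-04]), 'eef_pos': array([ 0.23367584, -0.6326338 ,  0.23549558]), 'tcp_rot': array([-1.79886234e+02,  4.65949879e-03,  2.02745753e+01]), 'contact_force': array([-0.8500012 ,  0.52610902, -0.13244079]), 'moment': array([-0.07280158, -0.00490371, -0.06613571]), 'opening': 0.08686741570652283}
{'fx': 484.2898693619392, 'fy': 484.2898693619392, 'cx': 268.55091459797165, 'cy': 207.10350155190883, 'R': array([[ 1.03161708e-01,  9.94664549e-01,  3.10513221e-04],
       [ 8.11547558e-01, -8.39892079e-02, -5.78218275e-01],
       [-5.75107140e-01,  5.99019810e-02, -8.15882056e-01]]), 't': array([-0.03202188, -0.2986748 ,  2.00779214])}
{'fx': 443.1955701739037, 'fy': 443.1955701739037, 'cx': 273.97172059660653, 'cy': 209.6457306319257, 'R': array([[-0.01837283, -0.9995058 , -0.02550668],
       [-0.98869511,  0.02195921, -0.14832318],
       [ 0.14880999,  0.02249322, -0.98860995]]), 't': array([0.01816622, 0.56065458, 1.39959531])}
```

Run:
```python
import cv2
for n in('scene0','top0'):
    cv2.imwrite(f'pics/{n}b.png',cv2.resize(cv2.imread(f'pics/{n}.png'),(800,600)))
```

```text
(no output)
```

View pics/scene0.png

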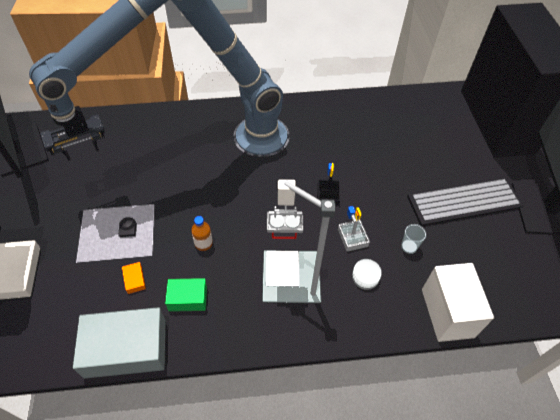

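View pics/top0.png

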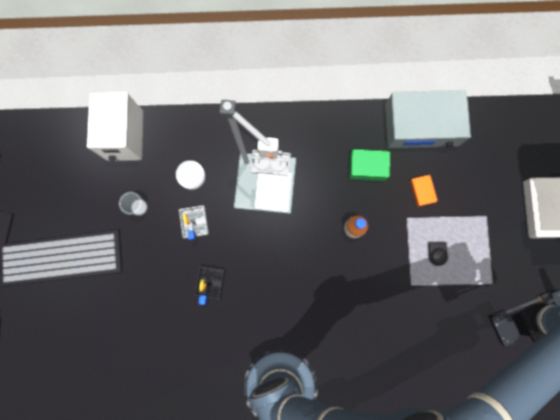

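The candidates for the loose carrier are the steel basket (scene 353,235; top 193,222) and the black look-alike (scene 329,185; top 209,282). By the description I choose the steel one. The red loop shows at scene (287,237), and the bottle at top (356,226). Next is a close crop, plus measurement.

Run:
```python
from h import *
def load(n):
    z=np.load(f'pics/{n}0.npz'); c=r.get_calibration({'s':'scene','t':'top'}[n]); return z['im'],z['d'],c,cloud(z['d'],c)
tiles=[]
for n in 'st':
    im,d,c,W=load(n); hsv=cv2.cvtColor(im,cv2.COLOR_RGB2HSV); h,s,v=[hsv[...,i].astype(int) for i in range(3)]
    box={'s':(262,175,390,260),'t':(170,130,300,310)}[n]
    m0=np.zeros(h.shape,bool); m0[box[1]:box[3],box[0]:box[2]]=1
    for nm,m in dict(blue=(h>100)&(h<130)&(s>120)&(v>60),yellow=(h>18)&(h<32)&(s>150)&(v>100),red=((h<6)|(h>174))&(s>130)&(v>60)).items():
        k,l,st,ce=cv2.connectedComponentsWithStats((m&m0).astype(np.uint8))
        for i in range(1,k):
            if st[i,4]<6: continue
            p=W[l==i]; print(n,nm,st[i],ce[i].round(),np.nanmedian(p,0).round(4),np.nanmin(p,0).round(3),np.nanmax(p,0).round(3))
    x0,y0,x1,y1={'s':(255,160,385,260),'t':(165,140,315,255)}[n]
    tiles.append(cv2.resize(im[y0:y1,x0:x1,::-1],(780,300 if 0 else int(780*(y1-y0)/(x1-x0)))))
    if n=='t':
        # basket rim, upper tray
        for nm,(a,b,e,f),zr in (('basket',(170,198,215,245),(0.024,0.045)),('tray',(235,135,300,180),(0.30,0.335)),('any',(235,135,300,180),(0.25,0.6))):
            w=W[b:f,a:e].reshape(-1,3); w=w[(w[:,2]>zr[0])&(w[:,2]<zr[1])]
            print(nm,len(w),cv2.minAreaRect(w[:,:2].astype(np.float32)*1000), np.percentile(w[:,2],[5,50,95]))
cv2.imwrite('pics/c1.png',cv2.resize(tiles[0],(780,600)))
np.set_printoptions(suppress=True)
```

```text
s blue [347 206   8  13  74] [350. 211.] [0.4806 0.265  0.0962] [ 0.39   0.258 -0.009] [0.496 0.309 0.111]
s yellow [355 207   7  13  47] [358. 213.] [0.5173 0.2752 0.1395] [ 0.398  0.27  -0.008] [0.541 0.329 0.167]
s red [272 233  25   6  86] [284. 237.] [0.6457 0.0179 0.2327] [ 0.492 -0.025 -0.007] [0.654 0.072 0.265]
t blue [188 231   8  10  64] [191. 235.] [0.4768 0.2644 0.1028] [ 0.467  0.257 -0.005] [0.492 0.297 0.112]
t blue [198 294  10  12  95] [202. 299.] [0.2804 0.231  0.1024] [ 0.258  0.22  -0.008] [0.297 0.262 0.113]
t yellow [185 216   3   7  11] [186. 219.] [0.5208 0.2715 0.1449] [0.513 0.27  0.002] [0.552 0.307 0.16 ]
t yellow [199 280   5  12  44] [201. 285.] [0.3239 0.2226 0.1537] [ 0.304  0.218 -0.003] [0.34  0.259 0.164]
basket 208 ((530.779052734375, 275.3617858886719), (94.85491180419922, 81.31322479248047), 8.247466087341309) [0.02519185 0.03139236 0.04349703]
tray 621 ((658.6757202148438, 37.87487030029297), (172.98085021972656, 87.30936431884766), 66.47992706298828) [0.30824688 0.31895345 0.32448558]
any 1219 ((661.0712890625, 40.28081512451172), (180.32363891601562, 90.05261993408203), 64.3743667602539) [0.30769798 0.32401056 0.49564785]
```

View pics/c1.png

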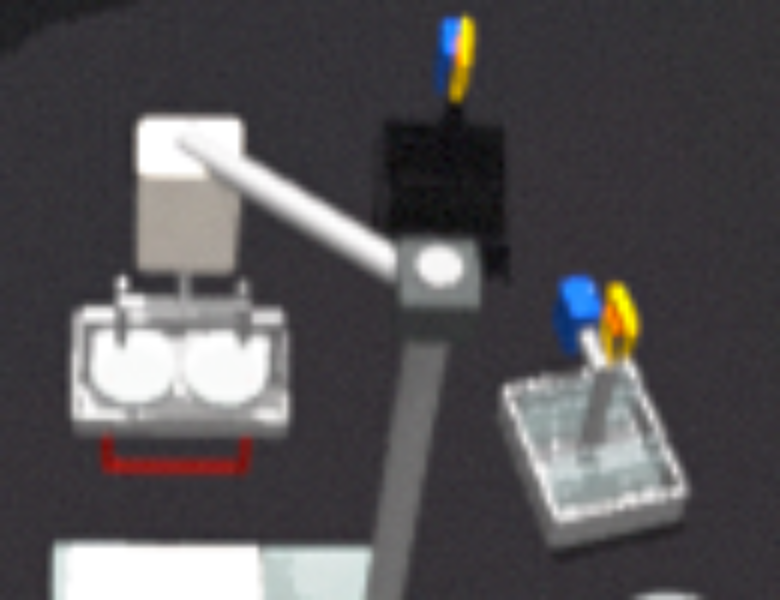

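The crop shows the steel basket at right (570,450) with its blue grip (578,310) and yellow hook (620,315), so the choice is confirmed. The red loop sits under the tray at (180,465). Next I need the loop's heading and a delta helper. The moves offer no tilt command, so I'll check whether the arm's reach limit can give the lean.

```bash
cat >> h.py <<'E'
from scipy.spatial.transform import Rotation as Ro
def RT(s): return Ro.from_euler('xyz',s['tcp_rot'],degrees=True).as_matrix()
def delta(target,s=None):
    s=s or r.read_state()
    return RT(s).T@(np.array(target)-s['eef_pos'])
E
python3 - <<'E'
from h import *
np.set_printoptions(suppress=True,precision=4)
z=np.load('pics/s0.npz'); im,d=z['im'],z['d']; c=r.get_calibration('scene'); W=cloud(d,c)
hsv=cv2.cvtColor(im,cv2.COLOR_RGB2HSV).astype(int); h,s=hsv[...,0],hsv[...,1]
m=((h<6)|(h>174))&(s>130); m[:225]=0;m[245:]=0;m[:,:265]=0;m[:,:0]=0;m[:,302:]=0
p=W[m]; p=p[np.isfinite(p[:,0])&(p[:,2]>.2)&(p[:,2]<.25)]
print(len(p)); print(p[np.argsort(p[:,1])][::6])
f=cv2.fitLine(p.astype(np.float32),cv2.DIST_HUBER,0,.01,.01).ravel(); print(f, np.degrees(np.arctan2(-f[0],f[1])))
# bar rows: image line intersected with plane z=const
for n,box in (('s',(262,205,310,236)),('t',(240,140,300,185))):
    z=np.load(f'pics/{n}0.npz'); c=r.get_calibration({'s':'scene','t':'top'}[n]); W=cloud(z['d'],c)
    a,b,e,g=box; w=W[b:g,a:e].reshape(-1,3); w=w[np.isfinite(w[:,0])]
    w=w[(w[:,2]>.305)&(w[:,2]<.322)&(abs(w[:,0]-.645)<.06)&(abs(w[:,1]-.02)<.07)]
    print(n,len(w),cv2.minAreaRect((w[:,:2]*1000).astype(np.float32)))
z=np.load('pics/t0.npz');c=r.get_calibration('top');W=cloud(z['d'],c)
w=W[130:185,235:300].reshape(-1,3);w=w[w[:,2]>.335];print(w[np.argsort(w[:,2])][::14])
s=r.read_state();print(delta([.48,.08,.6]))
E
```

```text
55
[[ 0.6453 -0.0245  0.2333]
 [ 0.6413 -0.021   0.232 ]
 [ 0.6448 -0.0124  0.2362]
 [ 0.6457 -0.0035  0.2362]
 [ 0.6439  0.0058  0.2316]
 [ 0.6451  0.0147  0.2322]
 [ 0.646   0.0236  0.2321]
 [ 0.6501  0.0321  0.2317]
 [ 0.6479  0.0414  0.2322]
 [ 0.6532  0.0464  0.2398]]
[ 0.0819  0.9966 -0.0084  0.6466  0.0063  0.2343] -4.6958475
s 487 ((647.8189697265625, 10.376102447509766), (99.92506408691406, 62.9094123840332), 84.7898178100586)
t 468 ((646.1636962890625, 9.52267074584961), (99.72172546386719, 61.469093322753906), 83.67607116699219)
[[ 0.65    0.0529  0.3355]
 [ 0.6493  0.0545  0.3484]
 [ 0.6423  0.0023  0.3595]
 [ 0.6452  0.0304  0.3615]
 [ 0.6478  0.0406  0.3625]
 [ 0.6461 -0.0184  0.3633]
 [ 0.6466  0.0174  0.3646]
 [ 0.6494  0.0353  0.3656]
 [ 0.6523  0.0506  0.3661]
 [ 0.6449 -0.0108  0.3682]
 [ 0.6369  0.0375  0.3735]
 [ 0.6552 -0.019   0.3958]
 [ 0.6323  0.0126  0.4262]
 [ 0.6326  0.0194  0.4346]
 [ 0.6277  0.0024  0.4421]
 [ 0.6332  0.0187  0.45  ]
 [ 0.6288  0.0043  0.4558]
 [ 0.633   0.0229  0.4599]
 [ 0.6309 -0.01    0.4641]
 [ 0.6294  0.0015  0.4704]
 [ 0.6298 -0.0056  0.4769]
 [ 0.6329 -0.0104  0.4824]
 [ 0.6344 -0.0014  0.4859]
 [ 0.6344  0.0282  0.4886]
 [ 0.6435  0.0258  0.4894]
 [ 0.648   0.0211  0.4898]
 [ 0.6363  0.0281  0.4902]
 [ 0.655   0.0301  0.4909]
 [ 0.6548  0.0278  0.4912]
 [ 0.6469 -0.0018  0.4916]
 [ 0.6466 -0.0109  0.4917]
 [ 0.6378  0.0189  0.4922]
 [ 0.6403  0.0302  0.4927]
 [ 0.6353  0.0234  0.4932]
 [ 0.6485 -0.0041  0.4937]
 [ 0.6346  0.0097  0.4943]
 [ 0.6387 -0.0063  0.4947]
 [ 0.6774  0.0341  0.4952]
 [ 0.6507  0.0162  0.496 ]
 [ 0.6624  0.0228  0.4967]
 [ 0.677   0.0454  0.4972]
 [ 0.6452  0.0049  0.4976]
 [ 0.6621  0.0318  0.4984]
 [ 0.6594  0.0273  0.499 ]
 [ 0.6492  0.0115  0.5005]]
[ 0.478  -0.5839 -0.3634]
```

Call:
{"op": "apply_moves", "data": {"deltas": [[[0.478,-0.584,-0.363],12,1],[[0.478,-0.584,-0.363],12,1],[[0.478,-0.584,-0.363],12,1],[[0.478,-0.584,-0.363],12,1],[[0.478,-0.584,-0.363],12,1],[[0.478,-0.584,-0.363],12,1],[[0.478,-0.584,-0.363],12,1],[[0.478,-0.584,-0.363],12,1],[[0.478,-0.584,-0.363],12,1],[[0.478,-0.584,-0.363],12,1],[[0.478,-0.584,-0.363],12,1],[[0.478,-0.584,-0.363],12,1],[[0.478,-0.584,-0.363],12,1],[[0.478,-0.584,-0.363],12,1],[[0.478,-0.584,-0.363],12,1]]}}

```text
time_s: 1.98
eef_pos: [0.4801, 0.0819, 0.5995]
tcp_rot: [-179.8, 0.0, 8.5]
contact_force: [-0.4, -0.7, -0.3]
opening: 0.0869
```

```bash
python3 -c "
from h import *
s=r.read_state();print(s['time_s'],s['joints'],s['eef_pos'],s['tcp_rot'],delta([.48,.07,.9]))"
```

```text
1.975 [ 19.32127501   5.81448704 -38.28712217  71.49137619   3.54950904
 103.91320152 -99.44434427] [0.48014249 0.08187891 0.59952129] [-1.79848892e+02  2.76361197e-02  8.52338918e+00] [-0.00204646  0.01093409 -0.30050764]
```

Call:
{"op": "apply_moves", "data": {"deltas": [[[0,0.01,-0.05],0,1],[[0,0.01,-0.1],0,1],[[0,0.01,-0.15],0,1],[[0,0.01,-0.2],0,1],[[0,0.01,-0.25],0,1],[[0,0.01,-0.25],0,1]]}}

```text
time_s: 2.72
eef_pos: [0.4809, 0.0702, 0.6992]
tcp_rot: [-179.8, -2.9, 8.3]
contact_force: [-0.4, 0.7, -0.2]
opening: 0.0871
```

```bash
python3 -c "
from h import *
s=r.read_state();print(s['time_s'],s['joints'],s['eef_pos'],s['tcp_rot'],RT(s)[:,2])"
```

```text
2.725 [-46.35326664   4.93073615  38.83623962  59.52289663  -3.5798573
 113.73065704 -90.88617968] [0.48087359 0.07015236 0.69921433] [-179.8445067    -2.85818836    8.3318217 ] [ 0.04894438  0.00991079 -0.99875233]
```

Call:
{"op": "apply_moves", "data": {"deltas": [[[0,0,-0.5],0,1],[[0,0,-0.5],0,1],[[0,0,-0.5],0,1],[[0,0,-0.5],0,1],[[0,0,-0.5],0,1],[[0,0,-0.5],0,1]]}}

```text
time_s: 3.48
eef_pos: [0.4655, 0.0662, 0.7335]
tcp_rot: [-179.6, -7.2, 8.2]
contact_force: [-0.3, 0.7, -0.5]
opening: 0.0871
```

```bash
python3 -c "
from h import *
s=r.read_state();print(s['time_s'],s['joints'],s['eef_pos'],s['tcp_rot'],RT(s)[:,2])"
```

```text
3.475 [-77.12989492   2.2895552   70.03049882  58.26807014  -2.9472492
 113.772248   -90.35208575] [0.4654895  0.06616549 0.73349218] [-179.57661752   -7.15127941    8.22729152] [ 0.12214755  0.02512732 -0.99219383]
```

Call:
{"op": "apply_moves", "data": {"deltas": [[[0.1,0,-0.5],0,1],[[0.1,0,-0.5],0,1],[[0.1,0,-0.5],0,1],[[0.1,0,-0.5],0,1],[[0.1,0,-0.5],0,1],[[0.1,0,-0.5],0,1],[[0.1,0,-0.5],0,1],[[0.1,0,-0.5],0,1],[[0.1,0,-0.5],0,1],[[0.1,0,-0.5],0,1],[[0.1,0,-0.5],0,1],[[0.1,0,-0.5],0,1]]}}

```text
time_s: 4.97
eef_pos: [0.4764, 0.067, 0.7669]
tcp_rot: [-179.5, -11.5, 8.2]
contact_force: [-0.1, -0.3, -0.5]
opening: 0.0871
```

```bash
python3 -c "
from h import *
s=r.read_state();print(s['time_s'],s['joints'],s['eef_pos'],s['tcp_rot'],RT(s)[:,2])"
```

```text
4.975 [-56.77416768   3.21456952  49.49718796  52.55016825  -3.34886286
 113.77865649 -90.99004692] [0.47640491 0.06700827 0.76688559] [-179.50364055  -11.53865992    8.18955979] [ 0.19674777  0.03706744 -0.97975319]
```

Call:
{"op": "apply_moves", "data": {"deltas": [[[0.15,0,-0.5],0,1],[[0.15,0,-0.5],0,1],[[0.15,0,-0.5],0,1],[[0.15,0,-0.5],0,1]]}}

```text
time_s: 5.48
eef_pos: [0.4838, 0.0673, 0.7991]
tcp_rot: [-179.4, -15.8, 8.1]
contact_force: [0.5, -0.2, -0.5]
opening: 0.0871
```

Call:
{"op": "apply_moves", "data": {"deltas": [[[0.17,0,-0.5],0,1],[[0.17,0,-0.5],0,1],[[0.17,0,-0.5],0,1],[[0.17,0,-0.5],0,1]]}}

```text
time_s: 5.98
eef_pos: [0.4819, 0.0662, 0.8315]
tcp_rot: [-179.4, -20.0, 8.1]
contact_force: [-0.2, -0.1, 0.0]
opening: 0.0871
```

Call:
{"op": "apply_moves", "data": {"deltas": [[[0.19,0,-0.5],0,1],[[0.19,0,-0.5],0,1],[[0.19,0,-0.5],0,1],[[0.19,0,-0.5],0,1]]}}

```text
time_s: 6.48
eef_pos: [0.4733, 0.0639, 0.8635]
tcp_rot: [-179.3, -24.1, 8.0]
contact_force: [-0.8, -0.6, -0.1]
opening: 0.087
```

```bash
python3 -c "
from h import *
s=r.read_state();print(s['time_s'],s['joints'],s['eef_pos'],s['tcp_rot'],RT(s)[:,2])"
```

```text
6.475 [-53.73415196   3.48127404  47.9603122   39.68668089  -4.31252204
 113.7779275  -90.7797673 ] [0.47330454 0.06388483 0.86352259] [-179.31694982  -24.1315488     8.03812545] [ 0.40312062  0.06896795 -0.91254435]
```

Call:
{"op": "apply_moves", "data": {"deltas": [[[0.22,0,-0.5],0,1],[[0.22,0,-0.5],0,1],[[0.22,0,-0.5],0,1],[[0.22,0,-0.5],0,1]]}}

```text
time_s: 6.98
eef_pos: [0.4623, 0.0609, 0.8948]
tcp_rot: [-179.2, -28.2, 8.0]
contact_force: [-0.4, 0.6, 0.2]
opening: 0.0872
```

```bash
python3 -c "
from h import *
s=r.read_state();print(s['time_s'],s['joints'],s['eef_pos'],s['tcp_rot'],RT(s)[:,2])
g=np.array([.484,.2685,.088]); print(delta(g-.11*RT(s)[:,2]),delta(g+.005*RT(s)[:,2]))"
```

```text
6.975 [-59.1227451    2.77317624  53.3238764   36.27078895  -4.08048776
 113.78575697 -90.82012005] [0.46230954 0.06085536 0.89476273] [-179.23457695  -28.22361477    7.96406946] [ 0.4664601   0.07874727 -0.88102999]
[-0.3372529  -0.19280512  0.62725134] [-0.3372529  -0.19280512  0.74225134]
```

Call:
{"op": "apply_moves", "data": {"deltas": [[[-0.337,-0.193,0.627],0,1],[[-0.337,-0.193,0.627],0,1],[[-0.337,-0.193,0.627],0,1],[[-0.337,-0.193,0.627],0,1],[[-0.337,-0.193,0.627],0,1],[[-0.337,-0.193,0.627],0,1],[[-0.337,-0.193,0.627],0,1],[[-0.337,-0.193,0.627],0,1],[[-0.337,-0.193,0.627],0,1],[[-0.337,-0.193,0.627],0,1],[[-0.337,-0.193,0.627],0,1],[[-0.337,-0.193,0.627],0,1],[[-0.337,-0.193,0.627],0,1],[[-0.337,-0.193,0.627],0,1],[[-0.337,-0.193,0.627],0,1],[[-0.337,-0.193,0.627],0,1]]}}

```text
time_s: 8.98
eef_pos: [0.4334, 0.2602, 0.1865]
tcp_rot: [-179.1, -28.3, 7.9]
contact_force: [-0.4, 0.7, 0.4]
opening: 0.0872
```

Run:
```python
from h import *
s=r.read_state();print(s['time_s'],s['joints'],s['eef_pos'],s['tcp_rot'])
g=np.array([.484,.2685,.088]); print(delta(g+.005*RT(s)[:,2]))
im,d,c=cam('scene'); cv2.imwrite('pics/c2.png',cv2.resize(im[120:270,240:440,::-1],(800,600)))
```

```text
8.975 [ -83.96493922    5.24913208   41.82777885  132.83070181   31.91748141
   22.23682542 -152.40326215] [0.43342824 0.26023515 0.18650607] [-179.05954898  -28.29493546    7.85032689]
[-0.00158683  0.00054233  0.11602452]
```

View pics/c2.png

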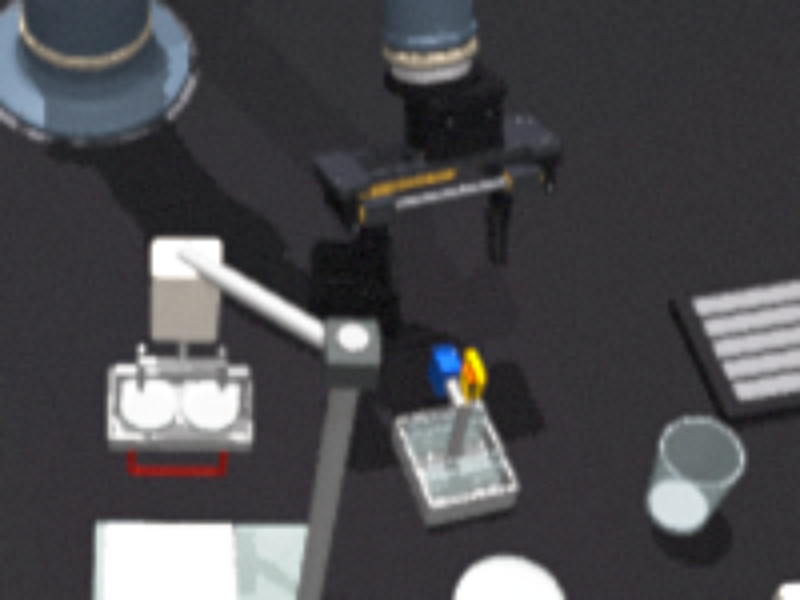

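The open fingers (scene crop about 375 and 497 px) straddle the blue grip (445,370), and nothing has been disturbed. I'll advance along the tool axis, close and lift.

Call:
{"op": "apply_moves", "data": {"deltas": [[[-0.002,0,0.04],0,1],[[-0.002,0,0.08],0,1],[[-0.002,0,0.105],0,1],[[-0.002,0,0.116],0,1],[[-0.002,0,0.116],0,1]]}}

```text
time_s: 9.65
eef_pos: [0.4915, 0.274, 0.1044]
tcp_rot: [-179.9, -26.5, 7.9]
contact_force: [-0.5, 0.1, -0.5]
opening: 0.0871
```

Call:
{"op": "apply_moves", "data": {"deltas": [[[0,0,0],0,-1],[[0,0,0],0,-1],[[0,0,0],0,-1],[[0,0,0],0,-1],[[0,0,0],0,-1],[[0,0,0],0,-1],[[0,0,0],0,-1],[[0,0,0],0,-1],[[0,0,0],0,-1],[[0,0,0],0,-1]], "force": 45}}

```text
time_s: 10.9
eef_pos: [0.4914, 0.2738, 0.1042]
tcp_rot: [-179.9, -26.5, 7.9]
contact_force: [0.9, -0.7, -1.2]
opening: 0.017
```

Run:
```python
from h import *
s=r.read_state();print(s['time_s'],s['joints'],s['eef_pos'],s['tcp_rot'],s['opening'],s['contact_force'])
print(delta(s['eef_pos']+[-.03,-.01,.2]))
im,d,c=cam('scene'); cv2.imwrite('pics/c3.png',cv2.resize(im[120:270,240:440,::-1],(800,600)))
```

```text
10.9 [ -58.87693921   19.7036357    21.56889498  128.48855492   32.3125887
   12.14258981 -152.3840787 ] [0.49141312 0.273763   0.10420408] [-179.9042796   -26.47642859    7.92185872] 0.017042212364178636 [ 0.91182321 -0.683222   -1.17118859]
[ 0.06133498  0.00544765 -0.19289464]
```

The grip closed at 17 mm but about 20 mm too high, because joints 6 and 7 sit on their limits. I'll open, back off, take the half-turn for the same grasp, and descend again.

Call:
{"op": "apply_moves", "data": {"deltas": [[[0,0,0],0,1],[[0,0,0],0,1],[[0,0,0],0,1],[[0,0,0],0,1],[[0,0,-0.05],0,1],[[0,0,-0.1],0,1],[[0,0,-0.15],0,1],[[0,0,-0.2],0,1],[[0,0,-0.2],15,1],[[0,0,-0.2],25,1],[[0,0,-0.2],25,1]]}}

```text
time_s: 12.32
eef_pos: [0.4032, 0.2552, 0.2916]
tcp_rot: [-177.0, -27.5, 1.3]
contact_force: [0.3, -0.3, 0.4]
opening: 0.0868
```

Run:
```python
from h import *
s=r.read_state();print(s['time_s'],s['joints'],s['eef_pos'],s['tcp_rot'],s['opening'])
```

```text
12.325 [ -25.99161363   -4.6052632   -20.85964327  124.21400389   24.14026418
   40.70648762 -150.84104228] [0.40320159 0.25523754 0.29156554] [-176.99852495  -27.48874063    1.272822  ] 0.08683173945593174
```

Call:
{"op": "apply_moves", "data": {"deltas": [[[0,0,0],-10,1],[[0,0,0],-20,1],[[0,0,0],-30,1],[[0,0,0],-40,1],[[0,0,0],-50,1],[[0,0,0],-60,1],[[0,0,0],-70,1],[[0,0,0],-80,1],[[0,0,0],-90,1],[[0,0,0],-100,1],[[0,0,0],-110,1],[[0,0,0],-120,1],[[0,0,0],-130,1],[[0,0,0],-140,1],[[0,0,0],-150,1],[[0,0,0],-160,1],[[0,0,0],-170,1],[[0,0,0],-175,1],[[0,0,0],-175,1],[[0,0,0],-175,1]]}}

```text
time_s: 14.82
eef_pos: [0.4032, 0.2552, 0.2916]
tcp_rot: [174.4, 27.1, 175.6]
contact_force: [0.1, 0.7, -0.1]
opening: 0.0867
```

Run:
```python
from h import *
s=r.read_state();R=RT(s);print(s['time_s'],s['joints'],s['eef_pos'],s['tcp_rot'],R)
g=np.array([.484,.2685,.086]); print(delta(g-.1*R[:,2]),delta(g+.005*R[:,2]))
# roll that best aligns tool y with carrier -y
cx=np.array([np.cos(np.radians(8.2)),np.sin(np.radians(8.2)),0]);cy=np.array([-cx[1],cx[0],0])
v=R.T@cy; print('roll',np.degrees(np.arctan2(-v[0],v[1])))
```

```text
14.825 [-38.68796249  -5.01519494  -9.1245985  124.77085046  25.65723687
  41.34123571  22.38608825] [0.40315946 0.25520108 0.29158146] [174.37825746  27.10803644 175.57205958] [[-0.887492    0.03232947  0.45968767]
 [ 0.06872415  0.99566614  0.06265728]
 [-0.45566977  0.08719949 -0.88586755]]
[ 0.02284588 -0.00207178  0.12011262] [ 0.02284588 -0.00207178  0.22511262]
roll -11.221637874810233
```

Call:
{"op": "apply_moves", "data": {"deltas": [[[0.02,-0.002,0.06],-6,1],[[0.023,-0.002,0.12],-11,1],[[0.023,-0.002,0.16],-11,1],[[0.023,-0.002,0.19],-11,1],[[0.023,-0.002,0.21],-11,1],[[0.023,-0.002,0.224],-11,1],[[0.023,-0.002,0.224],-11,1]]}}

```text
time_s: 15.7
eef_pos: [0.4856, 0.2686, 0.0815]
tcp_rot: [-179.9, 27.6, -172.1]
contact_force: [-0.7, 0.5, 0.3]
opening: 0.0867
```

Run:
```python
from h import *
s=r.read_state();R=RT(s);print(s['time_s'],s['joints'],s['eef_pos'],s['tcp_rot'],s['contact_force'])
g=np.array([.484,.2685,.086]); print(delta(g+.005*R[:,2]))
```

```text
15.7 [-43.12495863  20.91684531   2.10693    129.92754249  68.33505646
  15.21784447  -8.08358613] [0.48561382 0.26862901 0.08153222] [-179.85068668   27.56015273 -172.05497155] [-0.74927338  0.50544013  0.29429394]
[-6.34384363e-04  8.30225740e-05  2.91199144e-04]
```

Call:
{"op": "apply_moves", "data": {"deltas": [[[0,0,0],0,-1],[[0,0,0],0,-1],[[0,0,0],0,-1],[[0,0,0],0,-1],[[0,0,0],0,-1],[[0,0,0],0,-1],[[0,0,0],0,-1],[[0,0,0],0,-1]], "force": 55}}

```text
time_s: 16.7
eef_pos: [0.4855, 0.2691, 0.0816]
tcp_rot: [-179.9, 27.6, -172.0]
contact_force: [0.5, 0.6, -0.7]
opening: 0.0175
```

Call:
{"op": "apply_moves", "data": {"deltas": [[[-0.01,0,-0.02],0,-1],[[-0.03,0,-0.05],0,-1],[[-0.05,0,-0.09],0,-1],[[-0.07,0,-0.13],0,-1],[[-0.07,0,-0.13],0,-1],[[-0.07,0,-0.13],0,-1]]}}

```text
time_s: 17.45
eef_pos: [0.4865, 0.2684, 0.2277]
tcp_rot: [-179.8, 27.4, -172.1]
contact_force: [-0.2, -0.3, -2.2]
opening: 0.0177
```

Run:
```python
from h import *
s=r.read_state();R=RT(s);print(s['time_s'],s['joints'],s['eef_pos'],s['tcp_rot'],s['contact_force'],s['opening'])
im,d,c=cam('scene'); np.savez('pics/s1.npz',im=im,d=d); cv2.imwrite('pics/c4.png',cv2.resize(im[120:270,240:440,::-1],(800,600)))
```

```text
17.45 [-28.80336686   7.35603756 -13.4939724  121.63043292  32.76293319
  32.22439808  30.96650116] [0.48654787 0.26838316 0.2277499 ] [-179.78632456   27.41609652 -172.0508361 ] [-0.16209868 -0.34862124 -2.17029547] 0.017738007597686206
```

View pics/c4.png

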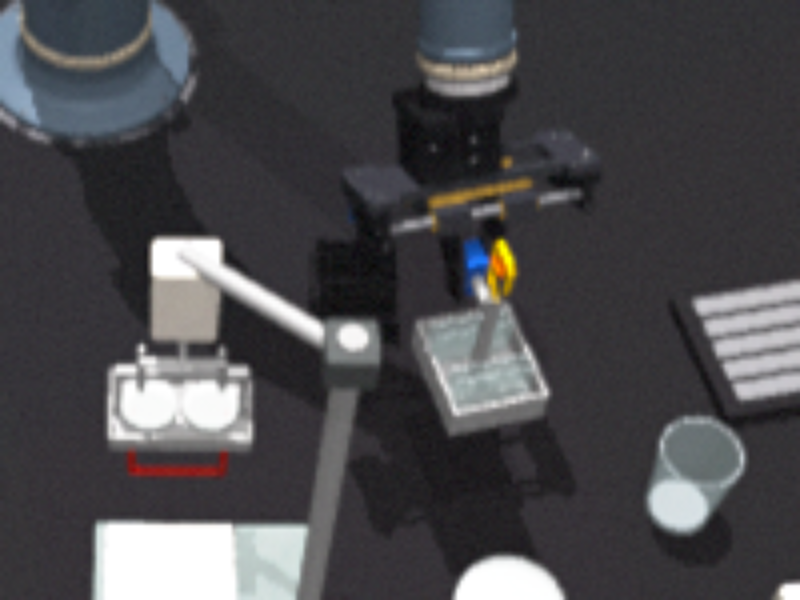

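The carrier is lifted and gripped (basket at 485,370), and the load reads 2.2 N. I'll check its tilt and the hook position in the tool frame.

```bash
cat > m.py <<'E'
from h import *
np.set_printoptions(suppress=True,precision=4)
# carrier in tool frame, from the grasp pose
g=np.array([.484,.2685,.086]);A=np.radians(8.2)
C0=Ro.from_euler('z',8.2,degrees=True).as_matrix()
Rg=Ro.from_euler('xyz',[-179.9,27.55,-172.05],degrees=True).as_matrix(); tg=np.array([.4855,.2690,.0816])
M=Rg.T@C0; o=Rg.T@(g-tg)
def pred(s,Cfix=np.eye(3)):
    R=RT(s); C=R@M; grip=s['eef_pos']+R@o
    return C,grip,grip+C@np.array([.045,0,.067])
E
python3 - <<'E'
from m import *
s=r.read_state(); C,grip,seat=pred(s); print('grip',grip,'seat',seat,'C eul',Ro.from_matrix(C).as_euler('xyz',degrees=True))
for n in('scene','top'):
    im,d,c=cam(n); W=cloud(d,c); L=(W-grip)@C
    hsv=cv2.cvtColor(im,cv2.COLOR_RGB2HSV).astype(int); h,sa,v=hsv[...,0],hsv[...,1],hsv[...,2]
    near=np.linalg.norm(W-grip,axis=-1)<.12
    y=near&(h>18)&(h<32)&(sa>150)&(v>100); print(n,'hook local',np.nanmedian(L[y],0),np.nanmin(L[y],0),np.nanmax(L[y],0),y.sum())
    b=near&(h>100)&(h<130)&(sa>120)&(v>60); print('  grip local',np.nanmedian(L[b],0),b.sum())
    q=(abs(L[...,0]-.047)<.052)&(abs(L[...,1])<.045)&(abs(L[...,2]+.055)<.02); p=L[q]
    # rim points: highest in band near the border
    e=p[(abs(p[:,0]-.047)>.040)|(abs(p[:,1])>.034)]
    print('  basket',cv2.minAreaRect((p[p[:,2]>-.062][:,:2]*1000).astype(np.float32)))
    for i,nm in((0,'x'),(1,'y')):
        for sg in(-1,1):
            w=(p-[.047,0,0])[:,i]*sg; t=p[w>(.043,.036)[i]]; t=t[t[:,2]>-.065]; print('   ',nm,sg,np.percentile(t[:,2],[50,85]) if len(t) else None,len(t))
E
```

```text
grip [0.4848 0.2679 0.2315] seat [0.5296 0.2744 0.2984] C eul [-0.1277  0.1937  8.1668]
scene hook local [-0.0048  0.0009  0.0764] [-0.0582 -0.0412 -0.0105] [0.0597 0.0418 0.0898] 104
  grip local [ 0.0025 -0.0005  0.0163] 56
  basket ((47.79636001586914, 0.7833175659179688), (98.55171203613281, 82.64631652832031), 1.3865793943405151)
    x -1 [-0.0581 -0.0555] 22
    x 1 [-0.0578 -0.0538] 47
    y -1 [-0.0588 -0.0526] 41
    y 1 [-0.0581 -0.0539] 45
top hook local [ 0.0361 -0.0009  0.0686] [ 0.026  -0.0022  0.0497] [0.05   0.0016 0.0788] 19
  grip local [-0.0146 -0.0087  0.0791] 1
  basket ((50.303306579589844, 1.10992431640625), (87.70604705810547, 81.2098388671875), 0.21978150308132172)
    x -1 None 0
    x 1 [-0.0561 -0.0541] 42
    y -1 [-0.0573 -0.0539] 41
    y 1 [-0.0576 -0.0549] 39
```

```bash
cat >> m.py <<'E'
bar=np.array([.645,.009,.2325]);H=np.radians(-5.8);lx=np.array([np.cos(H),np.sin(H),0]);ly=np.array([-lx[1],lx[0],0]);ez=np.array([0,0,1.])
def plan(s,th,seat_t):
    R=RT(s); R2=R@Ro.from_euler('z',th,degrees=True).as_matrix(); C=R2@M
    off=R2@o+C@np.array([.045,0,.067]); return R.T@(seat_t-off-s['eef_pos']),Ro.from_matrix(C).as_euler('xyz',degrees=True)
E
python3 - <<'E'
from m import *
s=r.read_state()
for th in(10,12,15):print(th,*plan(s,th,bar-.08*lx+.046*ez))
print(plan(s,0,np.array([.50,.2,.285]))[0])
E
```

```text
10 [ 0.0085 -0.2478  0.0184] [ 4.4647  0.4929 -0.6512]
12 [ 0.008  -0.2453  0.0184] [ 5.3723  0.6375 -2.4186]
15 [ 0.0071 -0.2417  0.0184] [ 6.7244  0.9066 -5.065 ]
[ 0.0415 -0.07   -0.0062]
```

Call:
{"op": "apply_moves", "data": {"deltas": [[[0.02,-0.03,0.0],2,-1],[[0.02,-0.07,0.0],4,-1],[[0.02,-0.11,0.005],6,-1],[[0.02,-0.15,0.01],8,-1],[[0.015,-0.19,0.015],10,-1],[[0.01,-0.225,0.018],12,-1],[[0.008,-0.245,0.018],12,-1],[[0.008,-0.245,0.018],12,-1],[[0.008,-0.245,0.018],12,-1]], "force": 60}}

```text
time_s: 18.73
eef_pos: [0.5206, 0.0271, 0.2073]
tcp_rot: [174.1, 26.6, 174.6]
contact_force: [0.7, 0.6, -1.4]
opening: 0.0175
```

Run:
```python
from m import *
s=r.read_state(); C,grip,seat=pred(s); d=seat-bar; print(s['time_s'],s['joints'],s['tcp_rot'],s['contact_force'],s['moment'],'seat-bar',d@lx,d@ly,d[2],Ro.from_matrix(C).as_euler('xyz',degrees=True))
ims=[]
for n,b in(('scene',(255,165,335,225+20)),('top',(225,130,305,210))):
    im,dd,c=cam(n); np.savez(f'pics/{n[0]}2.npz',im=im,d=dd)
    x0,y0,x1,y1=b; ims.append(cv2.resize(im[y0:y1,x0:x1,::-1],(400,400)))
    W=cloud(dd,c); L=(W-grip)@C; hsv=cv2.cvtColor(im,cv2.COLOR_RGB2HSV).astype(int); h,sa,v=hsv[...,0],hsv[...,1],hsv[...,2]
    y=(np.linalg.norm(W-seat,axis=-1)<.05)&(h>18)&(h<32)&(sa>150)&(v>100)
    if y.sum(): print(n,'hook local',np.nanmedian(L[y],0),np.nanmin(L[y],0),np.nanmax(L[y],0),y.sum())
    m=((h<6)|(h>174))&(sa>130)&(np.linalg.norm(W-bar,axis=-1)<.06); p=W[m]
    if len(p): print(n,'red',len(p),np.median(p,0),p.min(0),p.max(0))
cv2.imwrite('pics/c5.png',np.hstack(ims))
print('to bar-8:',plan(s,0,bar-.008*lx+.046*ez)[0],'down 40mm',RT(s).T@[0,0,-.04])
```

```text
18.725 [ -4.1052   4.1113  -3.6861 128.4447   0.9247  20.2135  77.5346] [174.1126  26.6449 174.6475] [ 0.7136  0.6107 -1.363 ] [0.0234 0.6964 0.0507] seat-bar -0.08084510424498459 0.001202242449310227 0.04532881544265946 [ 5.3534  0.7526 -2.338 ]
scene hook local [0.05   0.0016 0.073 ] [ 0.0482 -0.0009  0.072 ] [0.0556 0.002  0.0732] 4
scene red 40 [0.6456 0.0012 0.2349] [ 0.6408 -0.0247  0.2263] [0.6544 0.0457 0.2643]
to bar-8: [-0.0654 -0.0051  0.0317] down 40mm [ 0.0179 -0.0037  0.0356]
```

View pics/c5.png

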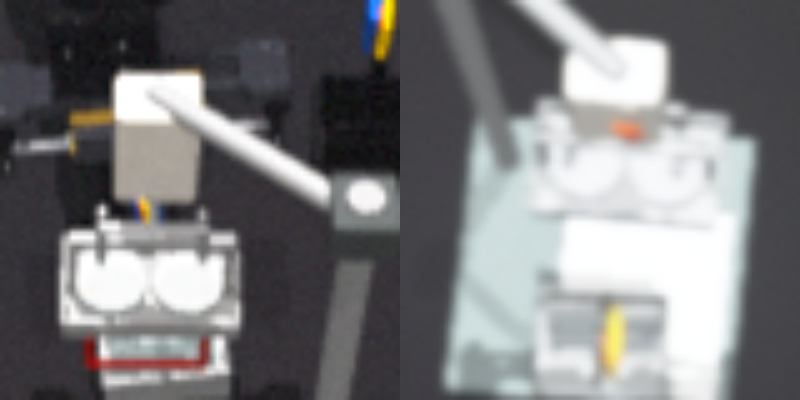

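The hook (left crop 145,210) is centred on the red loop (150,362), 81 mm behind it and 45 mm above the bar. I'll go in along +x slowly.

Call:
{"op": "apply_moves", "data": {"deltas": [[[-0.013,-0.001,0.006],0,-1],[[-0.026,-0.002,0.013],0,-1],[[-0.039,-0.003,0.019],0,-1],[[-0.052,-0.004,0.025],0,-1],[[-0.065,-0.005,0.031],0,-1],[[-0.065,-0.005,0.031],0,-1],[[-0.065,-0.005,0.031],0,-1]]}}

```text
time_s: 19.7
eef_pos: [0.592, 0.0191, 0.2085]
tcp_rot: [174.1, 26.6, 174.7]
contact_force: [-0.5, -0.1, -1.7]
opening: 0.0174
```

```bash
cat > look.py <<'E'
from m import *
import sys
s=r.read_state(); C,grip,seat=pred(s); d=seat-bar; print(s['time_s'],s['tcp_rot'],'F',s['contact_force'],'M',s['moment'],'seat-bar',d@lx,d@ly,d[2])
ims=[]
for n,b in(('scene',(255,165,335,245)),('top',(225,130,305,210))):
    im,dd,c=cam(n)
    x0,y0,x1,y1=b; ims.append(cv2.resize(im[y0:y1,x0:x1,::-1],(400,400)))
    W=cloud(dd,c); L=(W-grip)@C; hsv=cv2.cvtColor(im,cv2.COLOR_RGB2HSV).astype(int); h,sa,v=hsv[...,0],hsv[...,1],hsv[...,2]
    y=(np.linalg.norm(W-seat,axis=-1)<.05)&(h>18)&(h<32)&(sa>150)&(v>100)
    if y.sum(): print(n,'hook local',np.nanmedian(L[y],0),np.nanmin(L[y],0),np.nanmax(L[y],0),y.sum())
    m=((h<6)|(h>174))&(sa>130)&(np.linalg.norm(W-bar,axis=-1)<.06); p=W[m]
    if len(p): print(n,'red',len(p),np.median(p,0),p.min(0),p.max(0))
    if n=='top':
        w=W[130:190,235:305].reshape(-1,3);w=w[(w[:,2]>.28)&(w[:,2]<.33)&(abs(w[:,0]-.645)<.06)&(abs(w[:,1]-.01)<.07)]; print('tray',np.median(w,0),w.mean(0))
cv2.imwrite(f'pics/{sys.argv[1]}.png',np.hstack(ims))
R=RT(s)
print('per 10mm: fwd',R.T@lx*.01,'left',R.T@ly*.01,'down',-R.T@ez*.01)
E
python3 look.py c6
```

```text
19.7 [174.1114  26.6305 174.7067] F [-0.5398 -0.1131 -1.657 ] M [-0.0314  0.7169 -0.0197] seat-bar -0.00902849974238602 0.000483398609317037 0.04652079751092755
scene hook local [0.0589 0.0018 0.0501] [0.0589 0.0018 0.0501] [0.0589 0.0018 0.0501] 1
scene red 48 [0.6467 0.0099 0.2359] [ 0.6386 -0.0248  0.2251] [0.6556 0.0461 0.2652]
top hook local [0.0261 0.0026 0.0732] [0.0261 0.0026 0.0732] [0.0261 0.0026 0.0732] 1
tray [0.6317 0.0126 0.3163] [0.6298 0.0127 0.3123]
per 10mm: fwd [-0.0089 -0.0005  0.0044] left [-0.0001  0.0099  0.0011] down [ 0.0045 -0.0009  0.0089]
```

View pics/c6.png

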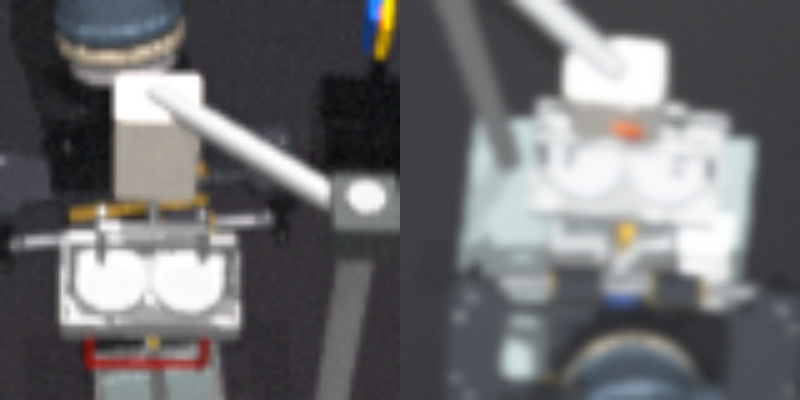

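The yellow tip (left crop 153,343) is inside the loop, above the red bar (150,365). I'll go 9 mm further forward to centre the mouth, then lower until the bar is in the mouth.

Call:
{"op": "apply_moves", "data": {"deltas": [[[-0.004,0,0.002],0,-1],[[-0.008,0,0.004],0,-1],[[-0.008,0,0.004],0,-1],[[-0.005,-0.001,0.01],0,-1],[[-0.002,-0.001,0.016],0,-1],[[0.001,-0.002,0.023],0,-1],[[0.001,-0.002,0.023],0,-1],[[0.001,-0.002,0.023],0,-1]]}}

```text
time_s: 20.8
eef_pos: [0.6015, 0.0186, 0.1877]
tcp_rot: [174.1, 26.7, 174.7]
contact_force: [1.2, -0.6, -2.0]
opening: 0.0174
```

```bash
python3 look.py c7
```

```text
20.8 [174.1047  26.6715 174.7088] F [ 1.1886 -0.6317 -1.9505] M [-0.0047  0.6579 -0.0332] seat-bar 0.0004342655641222986 0.000994798653632373 0.02572329762011008
scene hook local [0.0541 0.0022 0.0685] [ 0.0497 -0.0001  0.0466] [0.0588 0.0038 0.0725] 11
scene red 60 [0.6464 0.0069 0.2342] [ 0.6106 -0.0248  0.1838] [0.656  0.0465 0.2612]
tray [0.636  0.0095 0.3186] [0.6377 0.0104 0.3164]
per 10mm: fwd [-0.0089 -0.0005  0.0045] left [-0.0001  0.0099  0.0011] down [ 0.0045 -0.0009  0.0089]
```

View pics/c7.png

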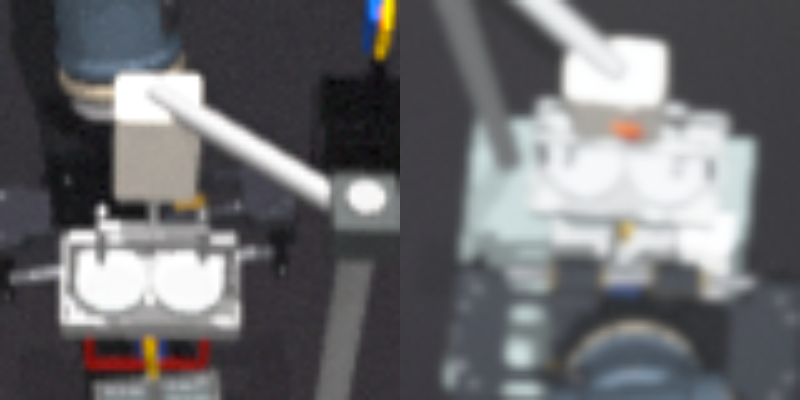

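The yellow tip (left crop 152,358) now lies in front of the red bar, so the bar is in the mouth, and there is no contact load yet. Next I lower a little, draw the hook back so the bar lies against the free tip, and lower to the gate.

Call:
{"op": "apply_moves", "data": {"deltas": [[[0.003,0,0.005],0,-1],[[0.003,0,0.005],0,-1],[[0.007,0,0.003],0,-1],[[0.011,0,0.001],0,-1],[[0.014,0,-0.001],0,-1],[[0.014,0,-0.001],0,-1],[[0.014,0,-0.001],0,-1]]}}

```text
time_s: 21.78
eef_pos: [0.5888, 0.0198, 0.1828]
tcp_rot: [174.1, 26.7, 174.7]
contact_force: [-0.0, 0.1, -2.7]
opening: 0.0173
```

```bash
python3 look.py c8
```

```text
21.775 [174.0933  26.7209 174.7008] F [-0.0141  0.1305 -2.7431] M [0.0094 0.6564 0.0254] seat-bar -0.012335606973940007 0.0008185489652738548 0.02084210234541986
scene hook local [0.0558 0.0021 0.059 ] [ 0.0549 -0.0005  0.047 ] [0.0597 0.0039 0.0707] 11
scene red 51 [0.6363 0.007  0.2344] [ 0.6298 -0.0235  0.2277] [0.6479 0.0479 0.2597]
top hook local [0.0292 0.0003 0.0753] [0.0292 0.0003 0.0753] [0.0292 0.0003 0.0753] 1
tray [0.6335 0.0092 0.3198] [0.6357 0.0102 0.3185]
per 10mm: fwd [-0.0089 -0.0005  0.0045] left [-0.0001  0.0099  0.0011] down [ 0.0045 -0.0009  0.0089]
```

The red bar followed the tip back by about 10 mm. I'll ease forward 5 mm and lower towards the gate, watching the force.

Call:
{"op": "apply_moves", "data": {"deltas": [[[-0.0045,0,0.002],0,-1],[[-0.0045,0,0.002],0,-1],[[-0.003,0,0.005],0,-1],[[-0.002,0,0.0075],0,-1],[[-0.002,0,0.0075],0,-1],[[-0.002,0,0.0075],0,-1]]}}

```text
time_s: 22.62
eef_pos: [0.594, 0.0201, 0.1769]
tcp_rot: [174.1, 26.7, 174.7]
contact_force: [0.1, 0.4, -2.0]
opening: 0.0177
```

```bash
python3 look.py c9
```

```text
22.625 [174.097   26.7054 174.7047] F [ 0.0846  0.4229 -2.0053] M [-0.0158  0.6743  0.0342] seat-bar -0.007205435471841839 0.0016452659898895448 0.01492389734099786
scene hook local [0.0558 0.0017 0.0674] [ 0.0512 -0.0007  0.0465] [0.0579 0.0036 0.0782] 12
scene red 54 [0.6425 0.0062 0.2337] [ 0.6382 -0.0242  0.2261] [0.6501 0.048  0.2606]
tray [0.6351 0.0091 0.3194] [0.6373 0.01   0.3179]
per 10mm: fwd [-0.0089 -0.0005  0.0045] left [-0.0001  0.0099  0.0011] down [ 0.0045 -0.0009  0.0089]
```

Call:
{"op": "apply_moves", "data": {"deltas": [[[0.001,0,0.002],0,-1],[[0.0014,0,0.0027],0,-1],[[0.0014,0,0.0027],0,-1],[[0.0014,0,0.0027],0,-1]]}}

```text
time_s: 23.22
eef_pos: [0.5942, 0.0203, 0.1742]
tcp_rot: [174.1, 26.7, 174.7]
contact_force: [0.2, -0.1, -0.6]
opening: 0.0174
```

Call:
{"op": "apply_moves", "data": {"deltas": [[[0.001,0,0.002],0,-1],[[0.0014,0,0.0027],0,-1],[[0.0014,0,0.0027],0,-1],[[0.0014,0,0.0027],0,-1]]}}

```text
time_s: 23.72
eef_pos: [0.5944, 0.0206, 0.1713]
tcp_rot: [174.1, 26.8, 174.7]
contact_force: [-0.2, -0.5, 0.5]
opening: 0.0178
```

Call:
{"op": "apply_moves", "data": {"deltas": [[[0.001,0,0.002],0,-1],[[0.0014,0,0.0027],0,-1],[[0.0014,0,0.0027],0,-1],[[0.0014,0,0.0027],0,-1]]}}

```text
time_s: 24.22
eef_pos: [0.5945, 0.0209, 0.1683]
tcp_rot: [174.1, 26.8, 174.7]
contact_force: [0.5, -0.6, 1.5]
opening: 0.018
```

```bash
python3 look.py c10
```

```text
24.225 [174.0838  26.7799 174.689 ] F [ 0.4576 -0.6125  1.4729] M [-0.0869  0.1657 -0.0882] seat-bar -0.0069317430773332914 0.002454660382929153 0.006436622023227173
scene hook local [0.0543 0.0016 0.0693] [ 0.0453 -0.0011  0.049 ] [0.0599 0.0041 0.0773] 15
scene red 50 [0.643  0.0045 0.2301] [ 0.6341 -0.0243  0.2203] [0.6503 0.0476 0.2551]
tray [0.6353 0.0093 0.3147] [0.6376 0.0098 0.3135]
per 10mm: fwd [-0.0089 -0.0005  0.0045] left [-0.0001  0.0099  0.0011] down [ 0.0045 -0.0009  0.0089]
```

Load on the bar is about 3.7 N and the tray has dropped about 5 mm, so travel is about 8 mm. I'll keep pulling in small steps.

Call:
{"op": "apply_moves", "data": {"deltas": [[[0.0005,0,0.001],0,-1],[[0.001,0,0.002],0,-1],[[0.001,0,0.002],0,-1],[[0.001,0,0.002],0,-1]]}}

```text
time_s: 24.82
eef_pos: [0.5945, 0.0211, 0.1662]
tcp_rot: [174.1, 26.8, 174.7]
contact_force: [1.0, -0.8, 1.4]
opening: 0.0176
```

Call:
{"op": "apply_moves", "data": {"deltas": [[[0.0005,0,0.001],0,-1],[[0.001,0,0.002],0,-1],[[0.001,0,0.002],0,-1],[[0.001,0,0.002],0,-1]]}}

```text
time_s: 25.32
eef_pos: [0.5947, 0.0213, 0.1641]
tcp_rot: [174.1, 26.8, 174.7]
contact_force: [1.0, 0.6, 3.5]
opening: 0.0174
```

```bash
python3 look.py c11
```

```text
25.325 [174.0783  26.8136 174.6932] F [0.9608 0.6488 3.5439] M [-0.0544 -0.0486 -0.0852] seat-bar -0.006748819390291341 0.002941262635009313 0.0022436749571556336
scene hook local [0.0546 0.002  0.067 ] [ 0.0472 -0.0005  0.0495] [0.0576 0.0044 0.0784] 14
scene red 54 [0.6433 0.0077 0.2274] [ 0.6363 -0.0243  0.2182] [0.6532 0.0476 0.2573]
tray [0.6356 0.0093 0.3124] [0.6376 0.0095 0.3111]
per 10mm: fwd [-0.0089 -0.0006  0.0045] left [-0.0001  0.0099  0.0011] down [ 0.0045 -0.0009  0.0089]
```

Call:
{"op": "apply_moves", "data": {"deltas": [[[0.0005,0,0.001],0,-1],[[0.001,0,0.002],0,-1],[[0.001,0,0.002],0,-1],[[0.001,0,0.002],0,-1]]}}

```text
time_s: 25.92
eef_pos: [0.5947, 0.0216, 0.1618]
tcp_rot: [174.1, 26.8, 174.7]
contact_force: [0.2, -0.1, 2.7]
opening: 0.0176
```

Call:
{"op": "apply_moves", "data": {"deltas": [[[0.0005,0,0.001],0,-1],[[0.001,0,0.002],0,-1],[[0.001,0,0.002],0,-1],[[0.001,0,0.002],0,-1]]}}

```text
time_s: 26.42
eef_pos: [0.5948, 0.0218, 0.1597]
tcp_rot: [174.1, 26.8, 174.7]
contact_force: [0.2, -0.3, 2.7]
opening: 0.0178
```

```bash
python3 look.py c12
```

```text
26.425 [174.077   26.8114 174.6943] F [ 0.1848 -0.255   2.6682] M [-0.0378 -0.0977 -0.1383] seat-bar -0.006752308935251676 0.003388139672292658 -0.0022252380411875716
scene hook local [0.0551 0.0019 0.0685] [ 0.0444 -0.0006  0.0447] [0.0601 0.0044 0.0766] 16
scene red 53 [0.6425 0.0056 0.2261] [ 0.6368 -0.0243  0.2194] [0.6516 0.0474 0.2518]
top hook local [0.0296 0.0016 0.0707] [0.0296 0.0016 0.0707] [0.0296 0.0016 0.0707] 1
tray [0.6356 0.0093 0.3119] [0.6376 0.0094 0.3103]
per 10mm: fwd [-0.0089 -0.0006  0.0045] left [-0.0001  0.0099  0.0011] down [ 0.0045 -0.0009  0.0089]
```

The tray barely moved over the last 4 mm while the hook went down, so the gate is yielding. I'll continue in small steps.

Call:
{"op": "apply_moves", "data": {"deltas": [[[0.0005,0,0.001],0,-1],[[0.001,0,0.002],0,-1],[[0.001,0,0.002],0,-1],[[0.001,0,0.002],0,-1]]}}

```text
time_s: 27.02
eef_pos: [0.5948, 0.022, 0.1575]
tcp_rot: [174.1, 26.8, 174.7]
contact_force: [-0.4, -1.0, 2.7]
opening: 0.0175
```

```bash
python3 look.py c13
```

```text
27.025 [174.0758  26.8143 174.6927] F [-0.374  -0.9617  2.6699] M [ 0.0077 -0.1563 -0.1368] seat-bar -0.006738101002447489 0.003595432310623785 -0.0044125910602989815
scene hook local [0.054  0.0019 0.0698] [ 0.0424 -0.0006  0.0515] [0.0612 0.0043 0.0776] 16
scene red 52 [0.6433 0.0046 0.2257] [ 0.6356 -0.0245  0.2181] [0.653  0.0475 0.2564]
top hook local [0.0297 0.0016 0.0724] [0.0297 0.0016 0.0724] [0.0297 0.0016 0.0724] 1
tray [0.6356 0.0092 0.3109] [0.6376 0.0092 0.3095]
per 10mm: fwd [-0.0089 -0.0006  0.0045] left [-0.0001  0.0099  0.0011] down [ 0.0045 -0.0009  0.0089]
```

Call:
{"op": "apply_moves", "data": {"deltas": [[[0.0005,0,0.001],0,-1],[[0.001,0,0.002],0,-1],[[0.001,0,0.002],0,-1],[[0.001,0,0.002],0,-1]]}}

```text
time_s: 27.62
eef_pos: [0.5945, 0.0223, 0.1549]
tcp_rot: [174.1, 26.8, 174.7]
contact_force: [0.3, -0.5, 2.5]
opening: 0.0174
```

```bash
python3 look.py c14
```

```text
27.625 [174.0849  26.7655 174.7093] F [ 0.3416 -0.4613  2.5313] M [ 0.0238  0.1176 -0.0949] seat-bar -0.007009128710552168 0.003871192243254837 -0.007020898590895525
scene hook local [0.0525 0.0022 0.0691] [ 0.0368 -0.0004  0.0462] [0.058  0.0046 0.0786] 19
scene red 49 [0.6393 0.0036 0.2278] [ 0.6332 -0.0241  0.2196] [0.6469 0.0478 0.2539]
top hook local [0.0308 0.0013 0.0712] [0.0308 0.0013 0.0712] [0.0308 0.0013 0.0712] 1
tray [0.6343 0.0092 0.314 ] [0.6363 0.0095 0.3124]
per 10mm: fwd [-0.0089 -0.0006  0.0045] left [-0.0001  0.0099  0.0011] down [ 0.0045 -0.0009  0.0089]
```

The tray sprang up 3 mm and the moment jumped, so the gate has snapped. I'll look to confirm.

View pics/c14.png

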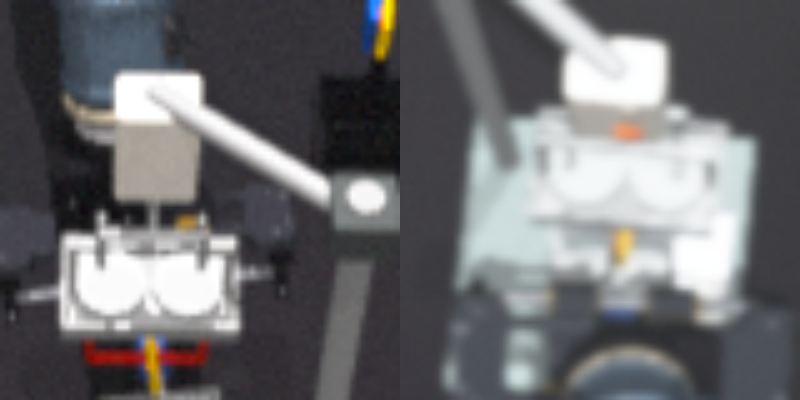

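Call:
{"op": "apply_moves", "data": {"deltas": [[[-0.002,0,0],0,-1],[[-0.004,0,0.001],0,-1],[[-0.0055,0,0],0,-1],[[-0.006,0.0003,-0.0005],0,-1],[[-0.006,0.0003,-0.0005],0,-1],[[-0.006,0.0003,-0.0005],0,-1]]}}

```text
time_s: 28.48
eef_pos: [0.5994, 0.022, 0.1579]
tcp_rot: [174.1, 26.7, 174.7]
contact_force: [-0.0, 0.2, -0.5]
opening: 0.0179
```

```bash
python3 look.py c15
```

```text
28.475 [174.0915  26.7387 174.7073] F [-0.0166  0.2359 -0.4907] M [-0.0306  0.4466 -0.0379] seat-bar -0.0020483434753674045 0.00407462196275636 -0.004017860377508342
scene hook local [0.0527 0.0023 0.0693] [ 0.037  -0.0006  0.0497] [0.0584 0.0045 0.0776] 18
scene red 57 [0.6445 0.0058 0.2311] [ 0.6395 -0.0244  0.2229] [0.6544 0.0471 0.263 ]
top hook local [0.0287 0.0012 0.0686] [0.0287 0.0012 0.0686] [0.0287 0.0012 0.0686] 1
tray [0.6361 0.0092 0.316 ] [0.638  0.0095 0.3149]
per 10mm: fwd [-0.0089 -0.0006  0.0045] left [-0.0001  0.0099  0.0011] down [ 0.0045 -0.0009  0.0089]
```

The hook's tip (left crop 152,345 to 390) now hangs well below the bar (150,353), so the bar is up in the hook's top and the tool load is near zero. I'll release, let it settle, then withdraw straight back.

Call:
{"op": "apply_moves", "data": {"deltas": [[[0,0,0],0,-0.5],[[0,0,0],0,-0.4],[[0,0,0],0,0.2],[[0,0,0],0,0.6],[[0,0,0],0,1],[[0,0,0],0,1],[[0,0,0],0,1],[[0,0,0],0,1]]}}

```text
time_s: 29.58
eef_pos: [0.5995, 0.022, 0.158]
tcp_rot: [174.1, 26.8, 174.7]
contact_force: [0.3, -0.0, 0.8]
opening: 0.0783
```

```bash
python3 look.py c16; python3 -c "
import cv2;cv2.imwrite('pics/c16b.png',cv2.imread('pics/c16.png'))"
```

```text
29.575 [174.0884  26.7513 174.7053] F [ 0.342  -0.0324  0.7567] M [-0.0147  0.4225  0.0022] seat-bar -0.0019776103137293306 0.004089101455719594 -0.0039175028297138426
scene hook local [0.0518 0.0009 0.0665] [ 0.0337 -0.0041  0.0225] [0.061  0.0042 0.0758] 25
scene red 53 [0.6454 0.0061 0.2326] [ 0.6382 -0.0246  0.2233] [0.6549 0.0474 0.2577]
tray [0.636  0.0092 0.3158] [0.6384 0.0092 0.3144]
per 10mm: fwd [-0.0089 -0.0006  0.0045] left [-0.0001  0.0099  0.0011] down [ 0.0045 -0.0009  0.0089]
```

View pics/c16.png

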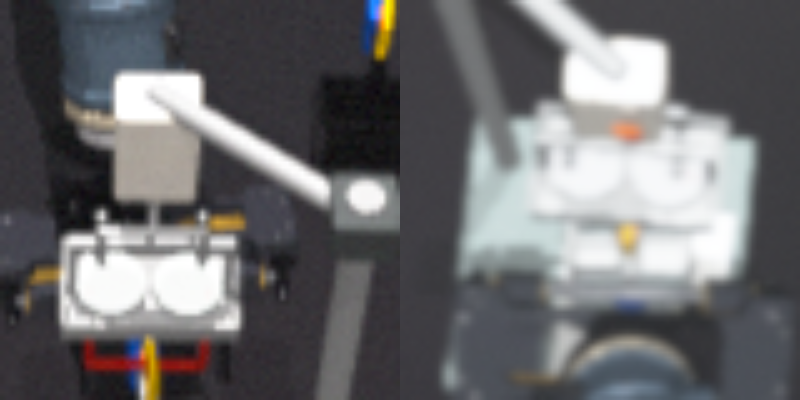

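The jaws are open and both carriers hang: the hook (150,365) is through the loop, and the grip (137,365) sits free between the fingers. I'll withdraw straight back.

Call:
{"op": "apply_moves", "data": {"deltas": [[[0,0,0],0,1],[[0,0,0],0,1],[[0,0,0],0,1],[[0,0,0],0,1],[[0.009,0.0005,-0.0045],0,1],[[0.018,0.001,-0.009],0,1],[[0.027,0.0015,-0.0135],0,1],[[0.036,0.002,-0.018],0,1],[[0.045,0.0025,-0.0225],0,1],[[0.058,0.003,-0.03],0,1],[[0.07,0.004,-0.045],0,1],[[0.08,0.005,-0.065],0,1],[[0.09,0.005,-0.09],0,1],[[0.09,0.005,-0.12],0,1],[[0.09,0.005,-0.12],0,1],[[0.09,0.005,-0.12],0,1]]}}

```text
time_s: 31.68
eef_pos: [0.4647, 0.027, 0.2242]
tcp_rot: [174.1, 26.7, 174.7]
contact_force: [-0.7, -0.0, 0.1]
opening: 0.0868
```

```bash
cat > chk.py <<'E'
from m import *
import sys
s=r.read_state(); print(s['time_s'],s['eef_pos'],s['contact_force'])
out=[]
for k in range(3):
    im,dd,c=cam('scene'); W=cloud(dd,c); hsv=cv2.cvtColor(im,cv2.COLOR_RGB2HSV).astype(int); h,sa,v=hsv[...,0],hsv[...,1],hsv[...,2]
    near=(np.linalg.norm(W-bar,axis=-1)<.11)
    for nm,m in dict(y=(h>18)&(h<32)&(sa>150)&(v>100),b=(h>100)&(h<130)&(sa>120)&(v>60),red=((h<6)|(h>174))&(sa>130)).items():
        p=W[near&m]; print(nm,len(p),np.median(p,0) if len(p) else '',end=' ')
    q=W[(abs(W[...,0]-.65)<.08)&(abs(W[...,1]-.01)<.08)&(W[...,2]>.08)&(W[...,2]<.13)]; print('basket',len(q),q.mean(0),cv2.minAreaRect((q[:,:2]*1000).astype(np.float32))[2])
cv2.imwrite(f'pics/{sys.argv[1]}.png',cv2.resize(im[150:260,230:370,::-1],(764,600)))
E
python3 chk.py c17
```

```text
31.675 [0.4647 0.027  0.2242] [-0.6531 -0.0126  0.1258]
y 26 [0.6513 0.0136 0.2298] b 13 [0.6042 0.0092 0.1762] red 56 [0.646  0.0071 0.2306] basket 628 [0.6579 0.0133 0.1016] 86.88092041015625
y 25 [0.6501 0.0133 0.2341] b 13 [0.6051 0.0091 0.1787] red 55 [0.6466 0.0087 0.2321] basket 643 [0.6579 0.0134 0.1013] 86.91534423828125
y 26 [0.6495 0.0135 0.2286] b 13 [0.6026 0.0095 0.177 ] red 55 [0.648  0.0085 0.2319] basket 623 [0.6577 0.0135 0.1019] 86.97403717041016
```

Call:
{"op": "apply_moves", "data": {"deltas": [[[0,0,-0.03],0,1],[[0,0,-0.06],0,1],[[0,0,-0.06],0,1],[[0,0,-0.06],0,1],[[0,0,-0.06],0,1],[[0,0,-0.06],0,1],[[0,0,-0.06],0,1],[[0,0,-0.06],0,1],[[0,0,-0.06],0,1],[[0,0,-0.06],0,1],[[0,0,-0.06],0,1],[[0,0,-0.06],0,1],[[0,0,-0.06],0,1],[[0,0,-0.06],0,1],[[0,0,-0.06],0,1],[[0,0,-0.06],0,1],[[0,0,-0.06],0,1],[[0,0,-0.06],0,1],[[0,0,-0.06],0,1],[[0,0,-0.06],0,1]]}}

```text
time_s: 34.33
eef_pos: [0.4376, 0.0234, 0.2769]
tcp_rot: [174.1, 26.6, 174.7]
contact_force: [-0.4, 0.5, -0.9]
opening: 0.0869
```

```bash
python3 chk.py c18
```

```text
34.325 [0.4376 0.0234 0.2769] [-0.3587  0.4831 -0.8575]
y 22 [0.653  0.0136 0.2283] b 16 [0.6062 0.0105 0.1756] red 57 [0.6479 0.0081 0.2326] basket 614 [0.6575 0.0134 0.1021] 85.91844940185547
y 22 [0.6517 0.0138 0.2255] b 15 [0.6051 0.0112 0.177 ] red 56 [0.6467 0.0069 0.2321] basket 633 [0.6575 0.0139 0.1018] 85.91417694091797
y 21 [0.6538 0.0136 0.2285] b 15 [0.6039 0.0113 0.1769] red 56 [0.6465 0.0072 0.2314] basket 627 [0.658  0.0138 0.1019] 85.14307403564453
```

View pics/c18.png

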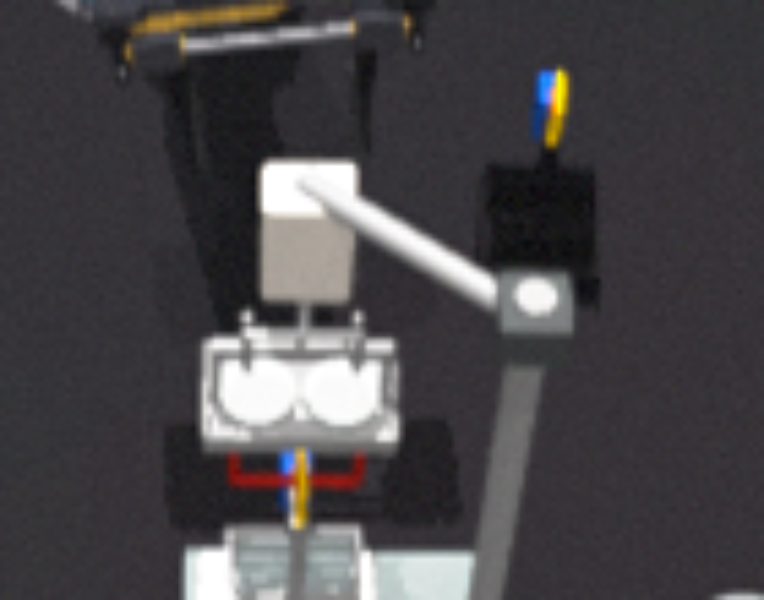

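The final view shows both carriers hanging still, with the yellow tip (298,525) well below the red bar (298,483) and the gripper clear. I'll do one last height and tilt check, then hand in.

Run:
```python
from m import *
im,dd,c=cam('scene'); W=cloud(dd,c)
q=W[(abs(W[...,0]-.66)<.06)&(abs(W[...,1]-.013)<.055)&(W[...,2]>.06)&(W[...,2]<.14)]
rz=np.percentile(q[:,2],[80,95]); print('rim z',rz,'expected seated ~.107, under gate ~.121')
f=q[q[:,0]>.685]; print('front rim z',np.percentile(f[:,2],95),'left/right',[np.percentile(q[m][:,2],95) for m in (q[:,1]>.04,q[:,1]<-.01)])
if rz[0]<.113: print(r.finish_job())
```

```text
rim z [0.1108 0.118 ] expected seated ~.107, under gate ~.121
front rim z 0.10859719656152303 left/right [np.float64(0.11608517233876485), np.float64(0.11569177633340662)]
the job is handed in; nothing more can be done
None
```

The loose carrier now hangs below the upper one, its yellow hook through the red loop, and I have handed the job in. No verdict came back.

**Grip:** The moves cannot tilt the tool, so I got the lean by driving the arm against a joint limit high up, which gave about 27°. The first grasp closed about 20 mm too high on the blue grip. I opened, made a half-turn about the tool axis and regripped at its centre.

**Hanging:** I put the hook through the loop, held the bar near the free tip and pulled down in 2–3 mm steps. The gate snapped at roughly 5–6 N on the bar. I estimate the scale travelled at most about 11–12 mm, below the 18 mm mark. I then eased the load off, opened the jaws and backed straight out.

**Last checks:**
- **Stillness and clearance:** Both carriers hung still and level, and the gripper was clear. The upper carrier stayed on the scale's hooks.
- **Snap:** The tray sprang up 3 mm at the snap, and the hook's tip now shows well below the bar.
- **Basket height (partly disagrees):** The front rim measured 0.109 m, which matches a seated bar (about 0.107 m expected, or 0.121 m if the bar were under the gate). Whole-basket readings were less clear-cut, 0.111 to 0.118 m. Depth noise or slides standing above the rim could explain that; I judged the bar seated.
- **Bystanders:** I did not re-measure their positions. I saw none move in the pictures.

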